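# Tip the purple tube caps out of the sorting tray

## Task

Swing the white catch box round by its black post until it is centred under the purple corner of the sorting tray. Then press the purple pad down so that the tray tips on that corner and all three purple caps slide out through the gap into the box; let the tray come back level, leaving the box there. Never touch the caps themselves, keep every other cap in its own bay, and leave the other things on the bench alone.

Things in the scene. Friction and masses are not known exactly. Their poses are not given: they have to be found in the camera images.
- stand: round dark steel foot, 160 mm across, 6 mm thick, fixed to the bench, with a 36 mm column carrying the tray. Origin on the bench under the column; z up, x points to the tray's purple corner; seen from above the corners follow anticlockwise: purple +x, amber +y, red -x, blue -y. Its place and yaw vary
- tray_mid (a point): middle of the top of the tray floor, 125 mm above the bench when level; z is the tray's normal, x and y run along its sides (purple corner at +x +y). Grey tray 190 x 190 mm, floor and walls 4 mm thick, walls 30 mm above the floor, cross dividers 27 mm. At each corner both walls stop 32 mm short: a 45 mm rim gap, bridged on top by a coloured pad
- tilt_a (a joint): tip of the tray about its own x axis, rad, 0 level, range -0.42 to 0.42; the purple corner goes down with negative values. The tray rides on a ball joint (two crossed hinges, axes 117 mm above the bench at the column) and springs back to level, damped, when let go; about 8 N on a pad tips it fully
- tray (a joint): tip of the tray about its own y axis, rad, 0 level, range -0.42 to 0.42; the purple corner goes down with positive values. Both at their limit make 0.59 rad of tip towards a corner, and the caps of that corner's bay slide out through its gap; bays not pressed keep theirs
- catch (a joint): swing of the white catch box about the stand's column, rad, positive anticlockwise from above, range -0.35 to 1.9; 0 = the box exactly centred under the purple corner. Light friction (about 1 N at the box) holds it where it is left; it does not spring back
- catch_mid (a point): middle of the inner floor of the white catch box, 142 mm from the column axis and 7 mm above the bench. The open box is 105 mm radially by 110 mm across, walls 4 mm, rim 40 mm above the bench, its outer wall 75 mm. x of this frame points away from the column, y anticlockwise
- catch_post (a point): centre of the top of the black upright post (14 mm across, top 150 mm above the bench) fixed beside the catch box on its clockwise side, 142 mm out from the column along the box's x and 68 mm clockwise of the box's middle; for swinging the box by
- purple_pad (a point): middle of the top of the purple press pad, bridging the purple bay's gap, 22 mm radially x 50 mm x 6 mm, 112 mm from the column axis, 157 mm above the bench when level, 88 mm when fully tipped. Same pads in amber, red and blue stand on the other corners
- purple1: loose purple tube cap, 17 mm across and 18 mm tall, about 15 g, smooth plastic that slides on the tray from about 0.3 rad of tip; starts upright in the purple bay (88 x 88 mm), near its middle, 67 mm from the column axis. Origin in the centre of its underside, z up through its top
- purple2: loose purple tube cap, 17 mm across and 18 mm tall, about 15 g, smooth plastic that slides on the tray from about 0.3 rad of tip; starts upright in the purple bay (88 x 88 mm), near its middle, 67 mm from the column axis. Origin in the centre of its underside, z up through its top
- purple3: loose purple tube cap, 17 mm across and 18 mm tall, about 15 g, smooth plastic that slides on the tray from about 0.3 rad of tip; starts upright in the purple bay (88 x 88 mm), near its middle, 67 mm from the column axis. Origin in the centre of its underside, z up through its top
- amber1: loose amber tube cap, 17 mm across and 18 mm tall, about 15 g, smooth plastic that slides on the tray from about 0.3 rad of tip; starts upright in the amber bay (88 x 88 mm), near its middle, 67 mm from the column axis. Origin in the centre of its underside, z up through its top
- amber2: loose amber tube cap, 17 mm across and 18 mm tall, about 15 g, smooth plastic that slides on the tray from about 0.3 rad of tip; starts upright in the amber bay (88 x 88 mm), near its middle, 67 mm from the column axis. Origin in the centre of its underside, z up through its top
- red1: loose red tube cap, 17 mm across and 18 mm tall, about 15 g, smooth plastic that slides on the tray from about 0.3 rad of tip; starts upright in the red bay (88 x 88 mm), near its middle, 67 mm from the column axis. Origin in the centre of its underside, z up through its top
- red2: loose red tube cap, 17 mm across and 18 mm tall, about 15 g, smooth plastic that slides on the tray from about 0.3 rad of tip; starts upright in the red bay (88 x 88 mm), near its middle, 67 mm from the column axis. Origin in the centre of its underside, z up through its top
- blue1: loose blue tube cap, 17 mm across and 18 mm tall, about 15 g, smooth plastic that slides on the tray from about 0.3 rad of tip; starts upright in the blue bay (88 x 88 mm), near its middle, 67 mm from the column axis. Origin in the centre of its underside, z up through its top
- blue2: loose blue tube cap, 17 mm across and 18 mm tall, about 15 g, smooth plastic that slides on the tray from about 0.3 rad of tip; starts upright in the blue bay (88 x 88 mm), near its middle, 67 mm from the column axis. Origin in the centre of its underside, z up through its top
- rack_amber: grey tube rack full of amber-capped tubes, 104 x 128 x 108 mm; loose bystander, to be left alone. Origin in the centre of its underside
- rack_empty: empty grey tube rack, 104 x 128 x 73 mm; loose bystander, to be left alone. Origin in the centre of its underside
- reagent: white reagent jar with blue cap, 52 mm across, 110 mm tall; loose bystander, to be left alone. Origin in the centre of its underside
- marker: black and red marker pen lying flat, 120 mm long, 13 mm high; loose bystander, to be left alone. Origin in the centre of its underside
- tip_box: blue pipette tip box, 122 x 82 x 63 mm; loose bystander, to be left alone. Origin in the centre of its underside

How it is judged:
On the way, in this order (a step that is already met when the one before it is completed fails the run):
1. the catch box is centred under the purple corner while the tray is still level (value of joint catch between -0.13 and 0.13 rad and velocity of joint catch between -0.05 and 0.05 rad/s and angle between tray_mid's own z axis and vertical below 0.08 rad), for 0.2 s.
2. the tray is tipped on its purple corner, the purple pad well down (value of joint catch between -0.13 and 0.13 rad and height (world z) of purple_pad below 0.125 m and angle between tray_mid's own z axis and vertical above 0.25 rad), for 0.1 s.
At the end, for the whole second after the job is handed in: all three purple caps lie at rest in the catch box, the box is within 0.13 rad (18 mm) of centred under the purple corner, the tray is level within 0.08 rad and the six other caps are in their own bays (x of purple1 in the frame of catch_mid between -0.055 and 0.055 m and y of purple1 in the frame of catch_mid between -0.058 and 0.058 m and z of purple1 in the frame of catch_mid between -0.005 and 0.04 m and linear speed of each of purple1, purple2, purple3 below 0.03 m/s and x of purple2 in the frame of catch_mid between -0.055 and 0.055 m and y of purple2 in the frame of catch_mid between -0.058 and 0.058 m and z of purple2 in the frame of catch_mid between -0.005 and 0.04 m and x of purple3 in the frame of catch_mid between -0.055 and 0.055 m and y of purple3 in the frame of catch_mid between -0.058 and 0.058 m and z of purple3 in the frame of catch_mid between -0.005 and 0.04 m and z of each of amber1, amber2, red1, red2, blue1, blue2 in the frame of tray_mid above -0.01 m and x of amber1 in the frame of tray_mid between -0.095 and 0 m and y of amber1 in the frame of tray_mid between 0 and 0.095 m and x of amber2 in the frame of tray_mid between -0.095 and 0 m and y of amber2 in the frame of tray_mid between 0 and 0.095 m and x of red1 in the frame of tray_mid between -0.095 and 0 m and y of red1 in the frame of tray_mid between -0.095 and 0 m and x of red2 in the frame of tray_mid between -0.095 and 0 m and y of red2 in the frame of tray_mid between -0.095 and 0 m and x of blue1 in the frame of tray_mid between 0 and 0.095 m and y of blue1 in the frame of tray_mid between -0.095 and 0 m and x of blue2 in the frame of tray_mid between 0 and 0.095 m and y of blue2 in the frame of tray_mid between -0.095 and 0 m and angle between tray_mid's own z axis and vertical below 0.08 rad and value of joint catch between -0.13 and 0.13 rad); the robot touches nothing.
It fails at once if an amber, red or blue cap leaves its bay (not (z of amber1 in the frame of tray_mid above -0.02 m and x of amber1 in the frame of tray_mid between -0.1 and 0 m and y of amber1 in the frame of tray_mid between 0 and 0.1 m) or not (z of amber2 in the frame of tray_mid above -0.02 m and x of amber2 in the frame of tray_mid between -0.1 and 0 m and y of amber2 in the frame of tray_mid between 0 and 0.1 m) or not (z of red1 in the frame of tray_mid above -0.02 m and x of red1 in the frame of tray_mid between -0.1 and 0 m and y of red1 in the frame of tray_mid between -0.1 and 0 m) or not (z of red2 in the frame of tray_mid above -0.02 m and x of red2 in the frame of tray_mid between -0.1 and 0 m and y of red2 in the frame of tray_mid between -0.1 and 0 m) or not (z of blue1 in the frame of tray_mid above -0.02 m and x of blue1 in the frame of tray_mid between 0 and 0.1 m and y of blue1 in the frame of tray_mid between -0.1 and 0 m) or not (z of blue2 in the frame of tray_mid above -0.02 m and x of blue2 in the frame of tray_mid between 0 and 0.1 m and y of blue2 in the frame of tray_mid between -0.1 and 0 m)).
It fails at once if the robot touches a cap (contact force between any of the fingers, the arm and purple1 above 0.3 N or contact force between any of the fingers, the arm and purple2 above 0.3 N or contact force between any of the fingers, the arm and purple3 above 0.3 N or contact force between any of the fingers, the arm and amber1 above 0.3 N or contact force between any of the fingers, the arm and amber2 above 0.3 N or contact force between any of the fingers, the arm and red1 above 0.3 N or contact force between any of the fingers, the arm and red2 above 0.3 N or contact force between any of the fingers, the arm and blue1 above 0.3 N or contact force between any of the fingers, the arm and blue2 above 0.3 N).
It fails at once if another thing on the bench is moved more than 20 mm (distance of any of rack_amber, rack_empty, reagent, marker, tip_box from where it was at the start of the episode above 0.02 m).
It also fails if it takes over 51 s, if anything falls off the work surface, if the arm or the gripper's body presses on something with over 40 N, if the wrist force passes 120 N, or if a joint passes its speed limit or range.

## Robot

A 6-joint arm with a two-finger parallel gripper is mounted at the origin on the work surface. World frame = base frame: x ahead of the robot, y to its left, z up, the work surface at z = 0. Lengths are in m, angles in rad, forces in N, time in s.
With the tool pointing down it reaches from about 0.375 to 0.9 m from the base axis. Payload 3.1 kg.
Tool frame: the origin (TCP) lies midway between the tips of the shut fingers; the grasp point (between the pads) lies 19 mm behind it; z points along the fingers, y is the line along which they close (so a half turn about z gives the same grasp; the last joint's range is limited). The gripper opens to 87 mm and grips with 3 to 60 N. Pads are 19 mm wide; open, the fingers measure 117 mm over their backs; the gripper's body (75 mm by 190 mm) begins 51 mm behind the grasp point.
Start: joints at [1.095, 0.527, 1.433, -0, 1.181, -0.178], TCP at [0.183, 0.597, 0.223] pointing down, gripper open.
Joint ranges: [-3.08, 3.08], [-0.75, 2.2], [0.22, 2.44], [-1.43, 4.57], [0, 2.65], [-2.85, 2.85]. Speed limits (rad/s): [2.79, 2.79, 3.14, 3.14, 3.14, 3.14].

## Interface

Orientations are given as a unit quaternion [x, y, z, w].
In Python, from plant import robot gives the robot as it stands.
- The arm moves only by the tool shift_gripper, called after "Request:" as a command line: name --argument value ..., lists and objects as JSON in quotes. Schema: {"type":"object","properties":{"ticks":{"type":"array","items":{"type":"array","items":{"type":"array","items":{"type":"number"},"minItems":5,"maxItems":5},"minItems":1,"maxItems":8},"minItems":1,"maxItems":1},"grip_force":{"type":"number"},"only":{"type":"string"},"quiet":{"type":"boolean"},"lines":{"type":"string"}},"required":["ticks"],"additionalProperties":false}. ticks is a list that holds a single list of rows (three levels of brackets), with 1 to 8 rows, each of 5 numbers: dx, dy, dz in shares of the most that a row can go, 1 being 50 mm, then a turn about the tool's z in a scale on which 1.0 is pi rad, then the finger opening in m; each row shifts and turns the commanded pose from where the row before left it, along the tool's axes as they then stand; what a row does not reach is not made up. A row lasts 1/10 s, in which the tool goes at most 0.05 m and 0.15 rad, less where a joint would pass 70% of its speed; a pose out of reach is approached as far as the arm can. The fingers move at their own pace and stop on an object; grip_force is the grip in N (left out, the last holds). Time passes only in rows, so rows that do not move let the fingers close. The tool returns the time, the measured TCP pose, the force, the opening and the grip force at its end. only (a regular expression) keeps the lines of the reply that match it, lines (a string "A,B") keeps lines A to B, and quiet returns only ok. Shift and turn numbers lie between -1 and 1, and a call with a number outside is refused. Input that does not fit is refused with a message, and nothing moves.
- robot.get_obs(): the state, without advancing time (a new reading comes with each control period).
- robot.grab_frame(name): name is "side" or "top" or "wrist"; returns a dict with "frame" (480x640x3 uint8, blue, green, red), "fx", "fy", "cx", "cy" (pixels), "pose" (4x4, takes a point from camera to world coordinates); the wrist camera has in their place "hand_eye" (4x4, takes a point from camera to tool coordinates, whose origin is the TCP and whose axes are the flange's). Camera axes: x right, y down, z forward; pixel columns grow to the right and rows downward; lengths in m; the calibration is good to about 2 mm. A picture is of the moment at which its call begins: read the wrist's pose just before it. There is no depth.
- robot.finish_job(): hands the job in; it is judged then, once.
The state is a dict: "clock": time; "q": joint angles; "qd": joint speeds; "joint_torque": joint torques, N m; "eef_pos": TCP position; "orientation": TCP orientation; "ft_force": force on the tool from outside, world axes, zero at the start; "moment": the same for the moment, N m; "finger_gap": finger opening in m; "finger_force": force on a finger pad.
Only numpy, scipy, OpenCV 4.12 (cv2) and the standard library are available. Lean on these libraries where they do the work, as an engineer would, in place of code of your own. Each camera call takes 0.05 s, during which the arm holds its last target. There are 200 camera calls.

## Working session

There is one attempt and no reset: what is moved stays moved. The work goes in short steps, Python scripts to look and compute and a tool call to move; the robot and the scene stay as the last step left them, time stands still between calls to the robot, and variables do not carry over. Pictures are saved under pics/ and viewed, at most 10 in all, crops included, and the job is handed in when it is done.

```bash
ls; mkdir -p pics; python3 - <<'E'
from plant import robot
import cv2
o=robot.get_obs(); print(o["clock"],o["eef_pos"],o["orientation"],o["finger_gap"])
for n in("top","side"):
    f=robot.grab_frame(n); cv2.imwrite(f"pics/{n}0.png",f["frame"]); print(n,f["fx"],f["fy"],f["cx"],f["cy"],f["pose"])
E
```

```text
pics
plant.py
0.0 [0.18305176 0.59683358 0.2215747 ] [ 1.48389431e-01  9.88928418e-01 -1.02319794e-03 -3.37841161e-04] 0.08726961468996752
top 578.6805119404693 578.6805119404693 313.0058026685074 242.39293602242856 [[-2.37026401e-02 -9.96523433e-01  7.98700998e-02  3.97199982e-01]
 [-9.99716415e-01  2.38103539e-02  3.96358171e-04 -5.74563330e-03]
 [-2.29671554e-03 -7.98380550e-02 -9.96805202e-01  1.43222658e+00]
 [ 0.00000000e+00  0.00000000e+00  0.00000000e+00  1.00000000e+00]]
side 611.9456877619831 611.9456877619831 313.049619979507 240.5094354469006 [[ 0.70481767 -0.43980291  0.55660171 -0.32267428]
 [-0.7091294  -0.45801437  0.53605814 -0.74219328]
 [ 0.01917165 -0.77252588 -0.63469379  1.0497334 ]
 [ 0.          0.          0.          1.        ]]
```

View pics/top0.png

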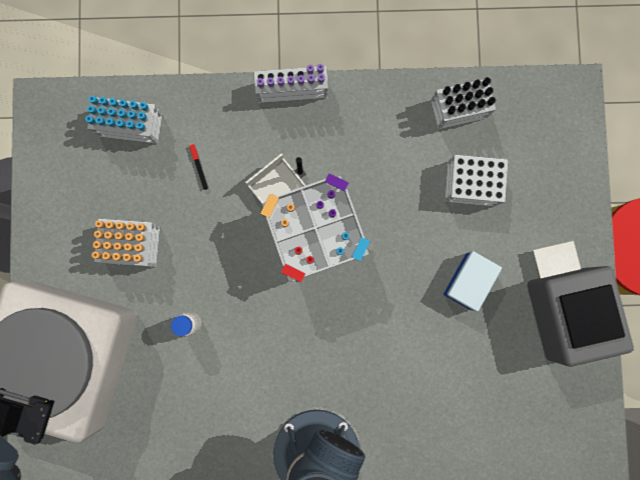

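View pics/side0.png

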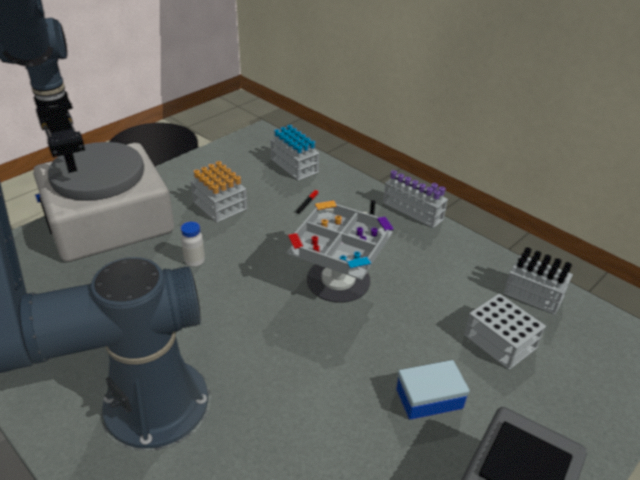

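The top view shows the tray centred near (315,228), with the pads at purple (337,183), amber (270,205), red (293,272) and blue (361,249). The catch box is near (272,180), between amber and purple, and the black post top is at about (299,160). The side view agrees. Next I measure these by colour.

```bash
cat > h.py <<'E'
import numpy as np, cv2
from plant import robot
from scipy.spatial.transform import Rotation as R
def ray(f,u,v,z):
    P=f["pose"]; d=P[:3,:3]@[(u-f["cx"])/f["fx"],(v-f["cy"])/f["fy"],1]; c=P[:3,3]
    return c+d*(z-c[2])/d[2]
def blobs(f,lo,hi,roi,amin=20):
    x0,y0,x1,y1=roi; m=cv2.inRange(cv2.cvtColor(f["frame"][y0:y1,x0:x1],cv2.COLOR_BGR2HSV),lo,hi)
    n,l,s,c=cv2.connectedComponentsWithStats(m)
    return sorted([(int(s[i,4]),c[i]+[x0,y0],s[i,:4]+[x0,y0,0,0]) for i in range(1,n) if s[i,4]>=amin],key=lambda b:-b[0])
E
python3 - <<'E'
from h import *
f=robot.grab_frame("top"); cv2.imwrite("pics/c.png",cv2.resize(f["frame"][140:290,230:385],None,fx=4,fy=4,interpolation=cv2.INTER_CUBIC))
roi=(230,140,385,290); p={}
for n,lo,hi in(("purple",(130,100,60),(155,255,255)),("amber",(10,100,150),(25,255,255)),("red",(0,150,100),(6,255,255)),("blue",(90,120,120),(110,255,255))):
    b=blobs(f,lo,hi,roi)[0]; p[n]=ray(f,*b[1],.156); print(n,b[0],b[1],p[n])
c=sum(p.values())/4; print("c",c, (p["purple"]+p["red"])/2,(p["amber"]+p["blue"])/2)
a=[np.arctan2(*(p[n]-c)[[1,0]])-k*np.pi/2 for k,n in enumerate(p)]; print("yaw",np.unwrap(a), [np.linalg.norm((p[n]-c)[:2]) for n in p])
for b in blobs(f,(0,0,0),(180,255,45),(280,145,320,180),5): print("post",b,ray(f,b[1][0],b[2][1]+3.5,.15))
E
```

```text
purple 202 [336.34653465 181.74257426] [ 0.63392113 -0.06051406  0.156     ]
amber 220 [269.19090909 205.15      ] [0.58486951 0.09022324 0.156     ]
red 211 [292.68246445 272.45023697] [0.4341044  0.04110628 0.156     ]
blue 218 [360.47706422 248.70642202] [ 0.48295853 -0.10979425  0.156     ]
c [ 0.53396339 -0.0097447   0.156     ] [ 0.53401276 -0.00970389  0.156     ] [ 0.53391402 -0.0097855   0.156     ]
yaw [-0.46995418 -0.47099994 -0.47100254 -0.47145367] [np.float64(0.11211189545280786), np.float64(0.11218297995467742), np.float64(0.11206088047320485), np.float64(0.11230052563238176)]
post (80, array([299.0375, 166.025 ]), array([296, 158,   7,  17])) [0.68308243 0.0218341  0.15      ]
```

View pics/c.png

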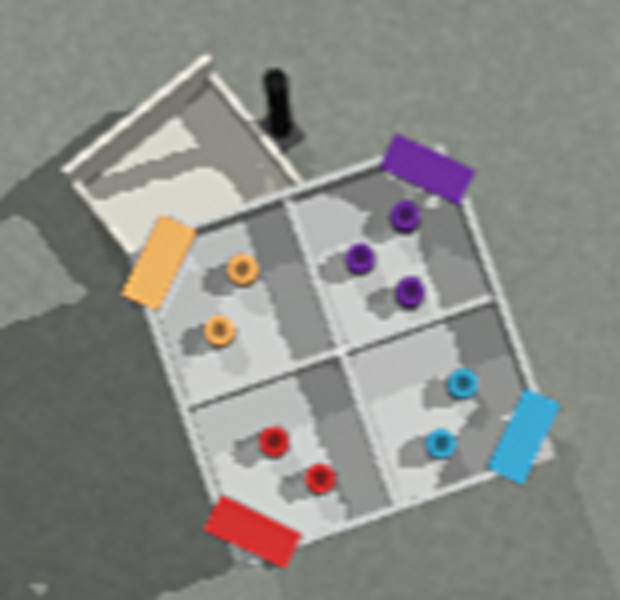

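The crop shows the catch box at upper left and the post top near crop (275,78). The purple pad is at (428,168) and each bay holds its own caps. From this the column is at (0.534,-0.010), the yaw is -0.471 and catch ≈ +1.13, so the post has to go about 1.13 rad clockwise. First I turn the tool tangential and travel above the post.

Careful with the scale: shifts go in shares of 50 mm and turns go in shares of pi rad. That gives: -0.042 m is -0.84, -0.023 m is -0.46, -0.127 rad / 3.1416 = -0.0404.

Request:
shift_gripper --ticks '[[[0, 0, 0, -0.0404, 0.06], [0, 0, 0, -0.0404, 0.06], [0, 0, 0, -0.0404, 0.06], [0, 0, 0, -0.0404, 0.06], [-0.46, -0.84, 0, 0, 0.06], [-0.46, -0.84, 0, 0, 0.06], [-0.46, -0.84, 0, 0, 0.06], [-0.46, -0.84, 0, 0, 0.06]]]' --grip_force 10

```text
clock: 0.95
eef_pos: [0.309, 0.4509, 0.2223]
orientation: [-0.105, 0.994, -0.0, -0.0]
ft_force: [0.2, 0.8, -0.3]
finger_gap: 0.0599
finger_force: 0.0
```

Request:
shift_gripper --ticks '[[[-0.46, -0.84, 0, 0, 0.06], [-0.46, -0.84, 0, 0, 0.06], [-0.46, -0.84, 0, 0, 0.06], [-0.46, -0.84, 0, 0, 0.06], [-0.46, -0.84, 0, 0, 0.06], [-0.46, -0.84, 0, 0, 0.06], [-0.46, -0.84, 0, 0, 0.06], [-0.46, -0.84, 0, 0, 0.06]]]'

```text
clock: 1.75
eef_pos: [0.5593, 0.1604, 0.2223]
orientation: [-0.105, 0.995, 0.0, -0.0]
ft_force: [0.5, 0.7, 1.3]
finger_gap: 0.0597
finger_force: 0.0
```

```bash
cat >> h.py <<'E'
def to(p):
    o=robot.get_obs(); M=R.from_quat(o["orientation"]).as_matrix()
    print("t",o["clock"],"pos",o["eef_pos"].round(4) if hasattr(o["eef_pos"],"round") else o["eef_pos"],"yaw_y",np.arctan2(M[1,1],M[0,1]).round(3),"F",np.round(o["ft_force"],1),"gap",round(o["finger_gap"],4))
    print("tool shift",(M.T@(np.array(p)-o["eef_pos"])).round(4))
E
python3 -c "
from h import *
to([.686,.0225,.118])"
```

```text
t 1.75 pos [0.5593 0.1604 0.2223] yaw_y 1.781 F [0.5 0.7 1.3] gap 0.0597
tool shift [-0.0953 -0.1613  0.1042]
```

Converted, -0.0403 m is -0.806, -0.0238 m is -0.476.

Request:
shift_gripper --ticks '[[[-0.476, -0.806, 0, 0, 0.05], [-0.476, -0.806, 0, 0, 0.05], [-0.476, -0.806, 0, 0, 0.05], [-0.476, -0.806, 0, 0, 0.05], [0, 0, 0, 0, 0.05], [0, 0, 0, 0, 0.05]]]'

```text
clock: 2.35
eef_pos: [0.6851, 0.0233, 0.2215]
orientation: [-0.104, 0.995, 0.0, -0.001]
ft_force: [0.4, 0.1, 0.7]
finger_gap: 0.0504
finger_force: 0.0
```

```bash
python3 - <<'E'
from h import *
to([.686,.0225,.118])
f=robot.grab_frame("top"); cv2.imwrite("pics/d.png",cv2.resize(f["frame"][110:290,210:385],None,fx=3,fy=3))
f=robot.grab_frame("wrist"); cv2.imwrite("pics/w.png",f["frame"])
o=robot.get_obs(); T=np.eye(4); T[:3,:3]=R.from_quat(o["orientation"]).as_matrix(); T[:3,3]=o["eef_pos"]
f["pose"]=T@f["hand_eye"]; print(f["fx"],f["cx"],f["cy"],f["pose"].round(4).tolist())
q=np.linalg.inv(f["pose"])@[.686,.0225,.15,1]; print(q[:2]/q[2]*f["fx"]+[f["cx"],f["cy"]])
E
```

```text
t 2.35 pos [0.6851 0.0233 0.2215] yaw_y 1.779 F [0.4 0.1 0.7] gap 0.0504
tool shift [-0.0009 -0.001   0.1035]
426.1377284866255 321.21193863293433 236.0984997696662 [[-0.2097, 0.944, 0.2546, 0.6146], [0.9778, 0.2022, 0.0556, 0.0102], [0.001, 0.2606, -0.9654, 0.383], [0.0, 0.0, 0.0, 1.0]]
[315.68705113 252.1589434 ]
```

View pics/w.png

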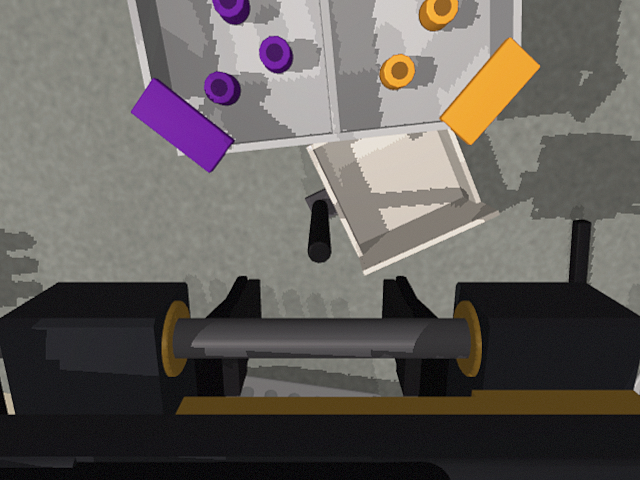

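The post top in the wrist view is at (319,252), predicted (316,252), so it agrees to 2 mm. I descend and grip gently.

Converted, 0.035 m is 0.7, 0.034 m is 0.68.

Request:
shift_gripper --ticks '[[[-0.02, 0.02, 0.68, 0, 0.05], [0, 0, 0.7, 0, 0.05], [0, 0, 0.68, 0, 0.05], [0, 0, 0, 0, 0.05], [0, 0, 0, 0, 0.005], [0, 0, 0, 0, 0.005], [0, 0, 0, 0, 0.005], [0, 0, 0, 0, 0.005]]]' --grip_force 12

```text
clock: 3.25
eef_pos: [0.687, 0.0255, 0.1216]
orientation: [-0.105, 0.994, -0.0, 0.002]
ft_force: [0.3, -0.6, 0.1]
finger_gap: 0.026
finger_force: 0.0
```

```bash
python3 -c "
from h import *
to([.686,.0245,.118]); o=robot.get_obs(); print(o['finger_force']); d=o['eef_pos'][:2]-np.array([.534,-.0097]); a=np.arctan2(d[1],d[0]); print(a, np.hypot(*d), 'catch',a+.4466+.471)"
```

```text
t 3.25 pos [0.687  0.0255 0.1216] yaw_y 1.781 F [ 0.3 -0.6  0.1] gap 0.026
tool shift [ 0.0012 -0.0008  0.0036]
0.0
0.2264130765220259 0.157004737920604 catch 1.1440130765220258
```

Request:
shift_gripper --ticks '[[[0, 0, 0, 0, 0.005], [0, 0, 0, 0, 0.005], [0, 0, 0, 0, 0.005], [0, 0, 0, 0, 0.005]]]'

```text
clock: 3.65
eef_pos: [0.6865, 0.0253, 0.1205]
orientation: [-0.105, 0.994, -0.0, 0.001]
ft_force: [-0.5, -1.0, 5.2]
finger_gap: 0.0134
finger_force: 12.0
```

Request:
shift_gripper --ticks '[[[0.008, -0.224, 0, 0.0228, 0.005], [0.008, -0.224, 0, 0.0228, 0.005], [0.008, -0.224, 0, 0.0228, 0.005], [0.008, -0.224, 0, 0.0228, 0.005], [0, 0, 0, 0, 0.005]]]'

```text
clock: 4.15
eef_pos: [0.6899, -0.0207, 0.1204]
orientation: [0.039, 0.999, -0.0, 0.001]
ft_force: [0.0, -0.8, 5.6]
finger_gap: 0.0136
finger_force: 12.0
```

```bash
cat >> h.py <<'E'
def catch():
    o=robot.get_obs(); d=o['eef_pos'][:2]-np.array([.534,-.0097]); a=np.arctan2(d[1],d[0]); print('ang',a.round(4),'r',np.hypot(*d).round(4),'catch',(a+.4466+.471).round(4),'F',o['ft_force'],'ff',o['finger_force'])
E
python3 -c "
from h import *
to([.6296,-.1347,.12]); catch()"
```

```text
t 4.15 pos [ 0.6899 -0.0207  0.1204] yaw_y 1.493 F [ 0.  -0.8  5.6] gap 0.0136
tool shift [ 0.0513 -0.1184  0.0004]
ang -0.0702 r 0.1563 catch 0.8474 F [ 0.03201173 -0.7557286   5.63397382] ff 11.999986544251442
```

Converted, -0.0112 m is -0.224, 0.0004 m is 0.008, 0.0715 rad / 3.1416 = 0.0228.

Request:
shift_gripper --ticks '[[[0.008, -0.224, 0, 0.0228, 0.005], [0.008, -0.224, 0, 0.0228, 0.005], [0.008, -0.224, 0, 0.0228, 0.005], [0.008, -0.224, 0, 0.0228, 0.005], [0.008, -0.224, 0, 0.0228, 0.005], [0.008, -0.224, 0, 0.0228, 0.005], [0.008, -0.224, 0, 0.0228, 0.005], [0, 0, 0, 0, 0.005]]]'

```text
clock: 4.95
eef_pos: [0.6655, -0.0945, 0.1205]
orientation: [0.284, 0.959, -0.001, 0.002]
ft_force: [2.1, -2.6, 3.4]
finger_gap: 0.0138
finger_force: 12.0
```

```bash
python3 -c "
from h import *
to([.6296,-.1347,.12]); catch()"
```

```text
t 4.95 pos [ 0.6655 -0.0945  0.1205] yaw_y 0.994 F [ 2.1 -2.6  3.4] gap 0.0138
tool shift [ 0.0082 -0.0532  0.0004]
ang -0.573 r 0.1564 catch 0.3446 F [ 2.07286365 -2.59955452  3.3800984 ] ff 12.000752238091081
```

Converted, -0.0108 m is -0.216, 0.0004 m is 0.008, 0.069 rad / 3.1416 = 0.022.

Request:
shift_gripper --ticks '[[[0.008, -0.216, 0, 0.022, 0.005], [0.008, -0.216, 0, 0.022, 0.005], [0.008, -0.216, 0, 0.022, 0.005], [0.008, -0.216, 0, 0.022, 0.005], [0.008, -0.216, 0, 0.022, 0.005], [0, 0, 0, 0, 0.005], [0, 0, 0, 0, 0.005]]]'

```text
clock: 5.65
eef_pos: [0.6297, -0.134, 0.1205]
orientation: [0.443, 0.896, -0.001, 0.003]
ft_force: [2.3, -5.6, 3.1]
finger_gap: 0.0136
finger_force: 12.0
```

```bash
python3 - <<'E'
from h import *
to([.6296,-.1347,.12]); catch()
f=robot.grab_frame("side"); cv2.imwrite("pics/s1.png",cv2.resize(f["frame"][130:330,220:480],None,fx=3,fy=3))
E
```

```text
t 5.65 pos [ 0.6297 -0.134   0.1205] yaw_y 0.652 F [ 2.3 -5.6  3.1] gap 0.0136
tool shift [-0.0005 -0.0005  0.0005]
ang -0.9147 r 0.1568 catch 0.0029 F [ 2.26754956 -5.61561824  3.06653582] ff 12.002320478204638
```

View pics/s1.png

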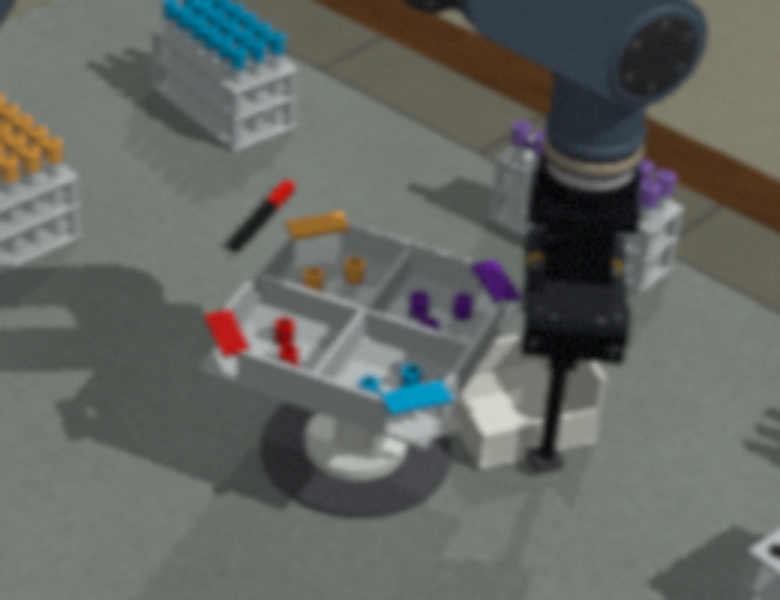

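The box is under the purple corner with the tray level and all caps in their bays. I release, lift, turn tangential to the pad, and close the fingers.

Converted, -0.04 m is -0.8, -0.03 m is -0.6, -0.15 rad / 3.1416 = -0.0477.

Request:
shift_gripper --ticks '[[[0, 0, 0, 0, 0.03], [0, 0, 0, 0, 0.03], [0, 0, 0, 0, 0.03], [0, 0, -0.6, 0, 0.03], [0, 0, -0.8, 0, 0.03], [0, 0, -0.6, -0.0477, 0], [0, 0, 0, -0.0477, 0], [0, 0, 0, -0.0471, 0]]]' --grip_force 12

```text
clock: 6.5
eef_pos: [0.6275, -0.1312, 0.2207]
orientation: [0.231, 0.973, 0.0, 0.001]
ft_force: [-0.8, -0.1, -0.9]
finger_gap: 0.0135
finger_force: 0.0
```

Request:
shift_gripper --ticks '[[[0, 0, 0, 0, 0], [0, 0, 0, 0, 0]]]'

```text
clock: 6.7
eef_pos: [0.6268, -0.1313, 0.2189]
orientation: [0.236, 0.972, 0.0, -0.001]
ft_force: [-0.2, -0.5, -1.0]
finger_gap: 0.0017
finger_force: 0.0
```

```bash
python3 - <<'E'
from h import *
c=np.array([.534,-.0097]); u=np.array([np.cos(-.471),np.sin(-.471)])
to([*(c+.111*u),.175]); f=robot.grab_frame("top"); cv2.imwrite("pics/t2.png",cv2.resize(f["frame"][110:300,210:420],None,fx=3.5,fy=3.5))
E
```

```text
t 6.7 pos [ 0.6268 -0.1313  0.2189] yaw_y 1.095 F [-0.2 -0.5 -1. ] gap 0.0017
tool shift [0.0271 0.0661 0.0439]
```

View pics/t2.png

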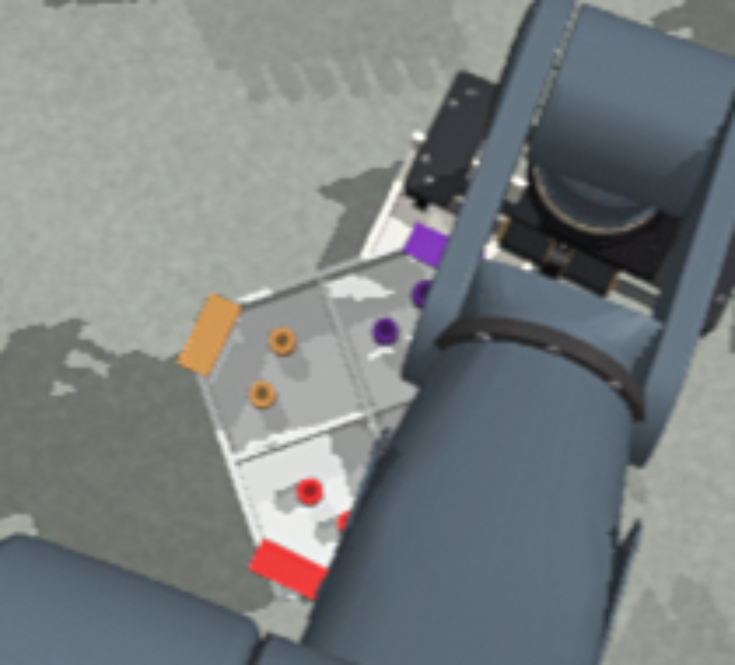

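The top view has the arm over the scene. The purple pad, at crop (430,245), is clear and the tray is level. I move above the pad at r = 111 mm.

Converted, 0.033 m is 0.66, 0.0135 m is 0.27.

Request:
shift_gripper --ticks '[[[0.27, 0.66, 0, 0, 0], [0.27, 0.66, 0, 0, 0], [0, 0, 0.44, 0, 0], [0, 0, 0.44, 0, 0], [0, 0, 0, 0, 0]]]'

```text
clock: 7.25
eef_pos: [0.6308, -0.0596, 0.1721]
orientation: [0.235, 0.972, 0.0, -0.004]
ft_force: [-0.1, 0.3, -0.7]
finger_gap: 0.0009
finger_force: 0.0
```

```bash
python3 - <<'E'
from h import *
c=np.array([.534,-.0097]); u=np.array([np.cos(-.471),np.sin(-.471)])
to([*(c+.111*u),.157]); f=robot.grab_frame("wrist"); cv2.imwrite("pics/w2.png",f["frame"])
E
```

```text
t 7.25 pos [ 0.6308 -0.0596  0.1721] yaw_y 1.097 F [-0.1  0.3 -0.7] gap 0.0009
tool shift [-0.0022  0.0006  0.0151]
```

View pics/w2.png

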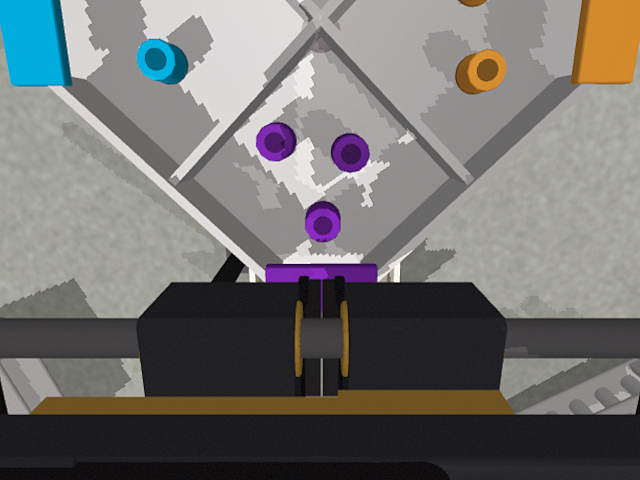

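In the wrist view the fingers are centred across the purple pad: pad columns 266–377, fingers at 321. I press at r ≈ 115 mm, in stages.

Converted, 0.01 m is 0.2, -0.006 m is -0.12.

Request:
shift_gripper --ticks '[[[-0.12, 0.01, 0, 0, 0], [0, 0, 0.2, 0, 0], [0, 0, 0.2, 0, 0], [0, 0, 0.2, 0, 0], [0, 0, 0.2, 0, 0], [0, 0, 0.2, 0, 0], [0, 0, 0, 0, 0]]]'

```text
clock: 8.0
eef_pos: [0.6398, -0.064, 0.1247]
orientation: [0.235, 0.972, -0.0, 0.001]
ft_force: [2.7, -2.3, 3.0]
finger_gap: 0.0006
finger_force: 2.3
```

```bash
python3 -c "
from h import *
to([.6365,-.062,.1])"
```

```text
t 8.0 pos [ 0.6398 -0.064   0.1247] yaw_y 1.097 F [ 2.7 -2.3  3. ] gap 0.0006
tool shift [0.0039 0.0003 0.0247]
```

Converted, 0.008 m is 0.16, 0.006 m is 0.12.

Request:
shift_gripper --ticks '[[[0.06, 0, 0.16, 0, 0], [0, 0, 0.16, 0, 0], [0, 0, 0.12, 0, 0], [0, 0, 0.06, 0, 0], [0, 0, 0, 0, 0], [0, 0, 0, 0, 0], [0, 0, 0, 0, 0], [0, 0, 0, 0, 0]]]'

```text
clock: 8.8
eef_pos: [0.6375, -0.0635, 0.1019]
orientation: [0.234, 0.972, -0.001, 0.002]
ft_force: [1.6, -5.2, 8.0]
finger_gap: 0.0007
finger_force: 3.9
```

```bash
python3 - <<'E'
from h import *
to([.6365,-.062,.1]); f=robot.grab_frame("wrist"); g=robot.grab_frame("side"); cv2.imwrite("pics/p.png",np.hstack([cv2.resize(f["frame"],(400,300)),cv2.resize(g["frame"][150:330,260:500],(400,300))]))
E
```

```text
t 8.8 pos [ 0.6375 -0.0635  0.1019] yaw_y 1.098 F [ 1.6 -5.2  8. ] gap 0.0007
tool shift [0.0016 0.0009 0.0019]
```

View pics/p.png

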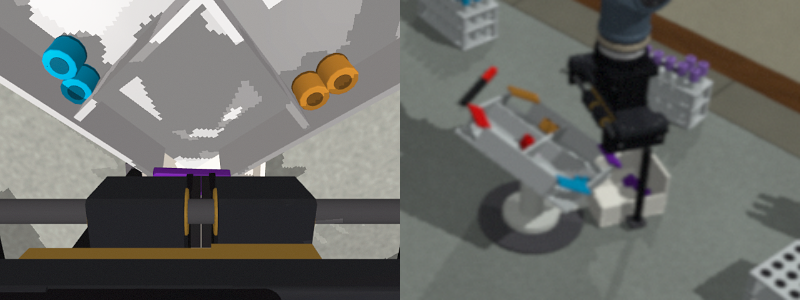

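The wrist view shows the purple bay empty, with the amber and blue caps still in theirs. The side view shows purple in the box. I hold briefly, then let the tray up gently.

Converted, -0.006 m is -0.12.

Request:
shift_gripper --ticks '[[[0, 0, 0, 0, 0], [0, 0, 0, 0, 0], [0, 0, -0.12, 0, 0], [0, 0, -0.12, 0, 0], [0, 0, -0.12, 0, 0], [0, 0, -0.12, 0, 0], [0, 0, -0.12, 0, 0], [0, 0, -0.12, 0, 0]]]'

```text
clock: 9.7
eef_pos: [0.6346, -0.0608, 0.1361]
orientation: [0.234, 0.972, 0.0, -0.002]
ft_force: [-0.6, -0.1, 1.2]
finger_gap: 0.0006
finger_force: 0.5
```

Request:
shift_gripper --ticks '[[[0, 0, -0.12, 0, 0], [0, 0, -0.12, 0, 0], [0, 0, -0.12, 0, 0], [0, 0, -0.12, 0, 0], [0, 0, -0.4, 0, 0], [0, 0, -0.8, 0, 0], [0, 0, -0.8, 0, 0], [0, 0, -0.6, 0, 0]]]'

```text
clock: 10.5
eef_pos: [0.6369, -0.062, 0.2934]
orientation: [0.234, 0.972, -0.0, 0.001]
ft_force: [-0.1, 0.2, -0.1]
finger_gap: 0.0006
finger_force: 0.0
```

Request:
shift_gripper --ticks '[[[0, -0.9, 0, 0, 0], [0, -0.9, 0, 0, 0], [0, -0.9, 0, 0, 0], [0, -0.9, 0, 0, 0], [0, -0.9, 0, 0, 0], [0, -0.9, 0, 0, 0], [0, 0, 0, 0, 0], [0, 0, 0, 0, 0]]]'

```text
clock: 11.3
eef_pos: [0.5126, -0.3029, 0.2906]
orientation: [0.236, 0.972, 0.0, -0.0]
ft_force: [-0.0, 0.2, -0.2]
finger_gap: 0.0002
finger_force: 0.0
```

```bash
python3 - <<'E'
from h import *
f=robot.grab_frame("top"); g=robot.grab_frame("side")
cv2.imwrite("pics/e.png",np.hstack([cv2.resize(f["frame"][140:290,230:390],(400,375)),cv2.resize(g["frame"][170:330,260:431],(400,375))]))
roi=(230,130,395,290)
for n,lo,hi in(("purple",(130,100,60),(155,255,255)),("amber",(10,100,150),(25,255,255)),("red",(0,150,100),(6,255,255)),("blue",(90,120,120),(110,255,255))):
    b=blobs(f,lo,hi,roi)[0]; print(n,b[1],ray(f,*b[1],.156))
E
```

```text
purple [336.28358209 181.63681592] [ 0.63416314 -0.06038009  0.156     ]
amber [269.32126697 204.9321267 ] [0.58535118 0.08992467 0.156     ]
red [292.97584541 272.26570048] [0.43449519 0.04045144 0.156     ]
blue [360.68269231 248.24519231] [ 0.48396906 -0.11027943  0.156     ]
```

View pics/e.png

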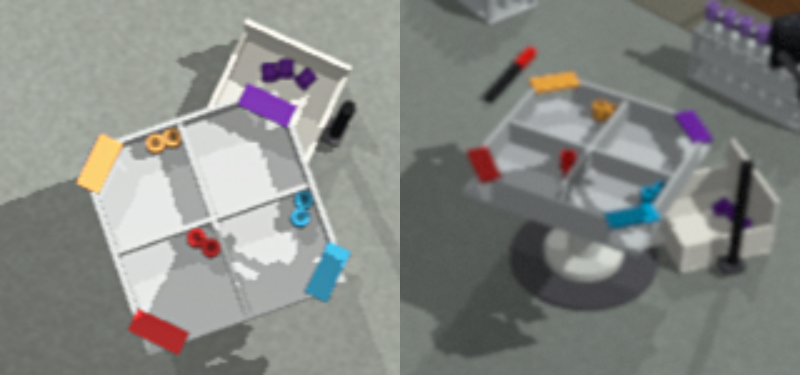

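All three purple caps are in the box, the other six are in their bays, and the tray is level. I do a last check of the box angle and that the caps are at rest.

Request:
shift_gripper --ticks '[[[0, 0, 0, 0, 0], [0, 0, 0, 0, 0], [0, 0, 0, 0, 0], [0, 0, 0, 0, 0], [0, 0, 0, 0, 0], [0, 0, 0, 0, 0], [0, 0, 0, 0, 0], [0, 0, 0, 0, 0]]]' --lines "1,1"

```text
clock: 12.2
```

```bash
python3 - <<'E'
from h import *
fs=[robot.grab_frame("top")]
for _ in range(7): robot.grab_frame("top")
fs.append(robot.grab_frame("top"))
for f in fs:
    print([(b[0],b[1].round(2)) for b in blobs(f,(125,60,20),(160,255,255),(310,140,375,178),8)])
b=blobs(fs[1],(0,0,0),(180,255,45),(355,165,380,205),5)
for x in b:
    p=ray(fs[1],x[2][0]+x[2][2]-3,x[2][1]+3,.15); d=p[:2]-[.534,-.0097]; print(x,p,np.hypot(*d),"catch",np.arctan2(d[1],d[0])+.9176)
E
```

```text
[(140, array([344.31, 168.85])), (33, array([331.58, 175.82]))]
[(140, array([344.31, 168.85])), (33, array([331.58, 175.82]))]
(71, array([365.98591549, 187.90140845]), array([361, 181,  10,  14])) [ 0.62820779 -0.13152612  0.15      ] 0.15400230696685768 catch 0.005048962107545796
```

```bash
python3 -c "
from plant import robot
print(robot.finish_job())"
```

```text
the job is handed in; nothing more can be done
None
```

I handed the job in at about 12.7 s: all three purple caps are at rest in the catch box, which sits about 0.005 rad off centre; the tray is level, the other six caps are in their bays, and the hand-in call gave no verdict.

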